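# Level the bench riser shelf with the spirit level

## Robot

A 7-joint arm with a two-finger parallel gripper is mounted at the origin on the work surface. World frame = base frame: x ahead of the robot, y to its left, z up, the work surface at z = 0. Lengths are in m, angles in rad, forces in N, time in s.
With the tool pointing down it reaches from about 0.425 to 0.875 m from the base axis. Payload 4.7 kg.
Tool frame: the origin (TCP) lies midway between the tips of the shut fingers; the grasp point (between the pads) lies 19 mm behind it (ctrl.grip_point_offset is the distance from the TCP to the grasp point, in m); z points along the fingers, y is the line along which they close (so a half turn about z gives the same grasp; the last joint's range is limited). The gripper opens to 87 mm and grips with 3 to 60 N. Pads are 19 mm wide; open, the fingers measure 117 mm over their backs; the gripper's body (75 mm by 190 mm) begins 51 mm behind the grasp point.
Start: joints at [-1.189, 0.321, -0.07, 1.45, 0.023, 1.371, -0.057], TCP at [0.234, 0.607, 0.223] pointing down, gripper open.
Joint ranges: [-2.86, 2.86], [-0.3, 2.09], [-1.38, 1.24], [0.06, 2.45], [-1.56, 4.7], [0.09, 2.05], [-2.69, 2.69]. Speed limits (rad/s): [2.57, 2.57, 3.14, 3.14, 3.14, 3.14, 3.14].

## Interface

Orientations are given as a rotation vector (axis times angle).
In Python, from bench import ctrl gives the robot as it stands.
- The arm moves only by the tool move_arm, never from a script. Its argument "increments" is text: rows parted by semicolons, each of 7 numbers parted by spaces: the shift along the world's x, y, z in mm, then the turn, a rotation vector about the world's x, y, z in degrees, then the closure in counts, from 0 (fully open) to 255 (shut). A call has exactly 8 rows; each row shifts and turns the commanded pose from where the row before left it; what a row does not reach is not made up. A row lasts 1/12 s, in which the tool goes at most 41.7 mm and 7.16 degrees, less where a joint would pass 70% of its speed; a pose out of reach is approached as far as the arm can. A call with a gripper value outside its range is refused whole. The fingers move at their own pace and stop on an object; "grip_force" is the grip in N (left out, the last holds). Time passes only in rows, so rows that do not move let the fingers close, or fill a call up. It gives the time, the measured TCP pose, the force, the opening and the grip force at its end, in the units of the state.
- ctrl.get_state(): the state, without advancing time (a new reading comes with each control period).
- ctrl.get_image(name): name is "side" or "top"; returns a dict with "frame" (400x640x3 uint8, red, green, blue), "depth" (400x640 float32, m along the optical axis (not along the pixel's ray), 0 where there is no reading), "fx", "fy", "cx", "cy" (pixels), "position" and "orientation" of the camera in the world. Camera axes: x right, y down, z forward; pixel columns grow to the right and rows downward; lengths in m; the calibration is good to about 2 mm. A picture is of the moment at which its call begins.
- ctrl.close_job(): hands the job in; it is judged then, once.
Trained networks look in a picture, given as the dict that the camera call returned (one of the last four; its "shot" number tells which), for a name from the list of things; names that differ only in an ending like _2 or _b are one class to them, and where a whole thing is asked for, a point or a joint stands for the part that bears it (a point fixed in the world has none). Each returns a list of dicts, best first, with "score" (0 to 1); they miss things now and then, are a little off and sometimes report something else, mostly with a low value. They report only what shows in the picture. A call takes as long as a camera call. They do not tell look-alikes from the thing itself.
- ctrl.find_in(target, picture): "centre" ([x, y, z] in m, in world coordinates, good to about 4 mm: the middle of the surface that is visible of it).
- ctrl.silhouettes(target, picture): "region" (400x640 bool, what is visible of it).
The state is a dict: "time": time; "joint_positions": joint angles; "qd": joint speeds; "joint_torque": joint torques, N m; "position": TCP position; "tool_rot": TCP orientation; "ft_force": force on the tool from outside, world axes, zero at the start; "torque": the same for the moment, N m; "grip_width": opening from 0.0 (shut) to 1.0 (fully open); "grip_force": force on a finger pad.
Only numpy, scipy, OpenCV 4.12 (cv2) and the standard library are available. Lean on these libraries where they do the work, as an engineer would, in place of code of your own. Each camera call takes 0.05 s, during which the arm holds its last target. There are 200 camera calls.

## Task

The small riser shelf on the packing bench sags at its adjustable foot. Lay the yellow spirit level in the yellow-outlined strip on the shelf, vial up, and let go of it; then turn the orange knob of the levelling foot until the bubble stays between the two black lines. Finish by pressing the level down onto the shelf from above with the gripper, firmly as with a fingertip, and stay there pressing with the bubble still between the lines; leave the other things on the bench where they are.

Things in the scene. Friction and masses are not known exactly. Their poses are not given: they have to be found in the camera images.
- level_center (a point): Centre (half-way up) of the loose spirit level: yellow bar 220 mm long (x axis), 24 mm wide (y), 42 mm high (z up), about 260 g, flat underside; starts on the bench, vial up, this point 21 mm above the bench. Its +x end has a red cap, -x black. The top is bare and may be pressed 35 to 100 mm either side of the middle. Grip it across the 24 mm.
- vial (a point): Middle of the spirit level's top face and of its green vial, which is 56 mm long along x; two black lines cross it 11 mm either side of this point. The white bubble, 14 mm long, must stay between them.
- bubble (a joint): The spirit level's reading (rad): 0 = bubble centred, positive = bubble towards the red (+x) end, which is then the higher one. The bubble stands 4 mm off centre per 0.01 rad of slope, 19 mm at most, and takes about 1 s to come to rest. It is between the lines while the reading is within 0.0075 rad (3 mm) of 0.
- deck_mark (a point): Middle of the yellow-outlined strip (250 mm along this y, 46 mm along x) on the riser shelf's top, about 76 mm above the bench; z is normal to the shelf. The grey shelf (260 mm in x, 370 mm in y) pivots on two legs near its +y end; its -y end starts low by 18 to 42 mrad and is carried by the levelling foot. White bins 42 mm high are fixed on it, 95 mm and more in +x of this point.
- knob_grip (a point): On the axis of the levelling foot's knob at the shelf's -y end, 185 mm from the strip's middle, 28 mm above the shelf, at gripping height. Orange bar 44 mm long (this x), 14 mm thick (y), its top 12 mm above this point, on a black disc 44 mm across whose top is 18 mm below it. Turns about z with 0.12 N m and stays where left.
- knob (a joint): Angle of the knob (rad), 0 to 6.2, starts at 0.3 to 1.2; grows clockwise seen from above, which raises the shelf's -y end by 12 mrad per rad: the bubble moves 4.8 mm (reading 0.012) per rad towards the level's end nearer the knob. About 1.5 to 3.5 rad is needed (differs each time: go by the bubble), in several grasps.
- caster: Bystander: caster wheel, 50 x 50 x 70 mm, origin at its underside
- tape: Bystander: blue tape measure, 65 x 36 x 60 mm, origin at its underside
- wrench: Bystander: steel wrench lying on the bench, about 180 mm long along its x axis
- carton: Bystander: cardboard carton 100 x 130 x 80 mm, origin at its underside
- pulley: Bystander: green pulley, 80 mm across, 36 mm high, origin at its underside
- jar: Bystander: jar, 56 mm across, 75 mm high, origin at its underside
Mind the look-alikes: they are no part of the job. Leave any purple look-alike of the part that bears level_center alone.

How it is judged:
On the way, in this order (a step that is already met when the one before it is completed fails the run):
1. the spirit level lies in the marked strip, let go, bubble still off centre (horizontal distance between level_center and deck_mark below 0.03 m and angle between the x axis of level_center and the y axis of deck_mark, either way round below 0.2 rad and angle between the z axis of level_center and the z axis of deck_mark, either way round below 0.025 rad and z of level_center in the frame of deck_mark between 0.015 and 0.027 m and contact force between the fingers and level below 0.1 N and not (value of joint bubble between -0.0075 and 0.0075 rad)), for 0.5 s.
2. the knob has brought the bubble between the lines, the level untouched (horizontal distance between level_center and deck_mark below 0.03 m and angle between the x axis of level_center and the y axis of deck_mark, either way round below 0.2 rad and angle between the z axis of level_center and the z axis of deck_mark, either way round below 0.025 rad and z of level_center in the frame of deck_mark between 0.015 and 0.027 m and value of joint bubble between -0.0075 and 0.0075 rad and contact force between each of the arm, the fingers and level below 0.1 N), for 0.5 s.
At the end, for the whole second after the job is handed in: The level lies flat on the shelf in the strip (centre within 30 mm of the strip's middle, within 0.2 rad of its direction), the bubble is within 3 mm (0.0075 rad) of centre, and the fingers bear on the level with over 3 N so that it rests on the shelf with 5 to 40 N, and keep pressing (horizontal distance between level_center and deck_mark below 0.03 m and angle between the x axis of level_center and the y axis of deck_mark, either way round below 0.2 rad and angle between the z axis of level_center and the z axis of deck_mark, either way round below 0.025 rad and z of level_center in the frame of deck_mark between 0.015 and 0.027 m and value of joint bubble between -0.0075 and 0.0075 rad and contact force between the fingers and level above 3 N and contact force between level and deck between 5 and 40 N and linear speed of level below 0.02 m/s); the arm keeps its last pose, push and grip.
It fails at once if a bystander is pushed aside by more than 30 mm (distance of any of caster, tape, wrench, carton, pulley, jar from where it was at the start of the episode above 0.03 m).
It also fails if it takes over 72 s, if anything falls off the work surface, if the arm or the gripper's body presses on something with over 40 N, if the wrist force passes 120 N, or if a joint passes its speed limit or range.

## Working session

There is one attempt and no reset: what is moved stays moved. The work goes in short steps, Python scripts to look and compute and a tool call to move; the robot and the scene stay as the last step left them, time stands still between calls to the robot, and variables do not carry over. Pictures are saved under pics/ and viewed, at most 10 in all, crops included, and the job is handed in when it is done.

Besides the shell and the picture viewer there is one more tool, called after ">>>" by a JSON object that holds its "name" and its "arguments", one argument or row to a line. move_arm: Moves the arm, as the interface text tells. Its arguments: {"type":"object","properties":{"increments":{"type":"string"},"grip_force":{"type":"number"}},"required":["increments"]}

```bash
ls; mkdir -p pics
cat > h.py <<'E'
import numpy as np, cv2
from scipy.spatial.transform import Rotation as R
from bench import ctrl
def rot(o):
    o=np.array(o,float)
    if o.shape==(3,3): return o
    return R.from_rotvec(o).as_matrix() if o.size==3 else R.from_quat(o).as_matrix()
def save(im,name,box=None,k=1):
    f=im["frame"]
    if box: f=f[box[1]:box[3],box[0]:box[2]]
    cv2.imwrite("pics/"+name,cv2.resize(f[...,::-1],None,fx=k,fy=k,interpolation=cv2.INTER_CUBIC))
def cloud(im):
    v,u=np.mgrid[0:400,0:640]; d=im["depth"]
    p=np.stack([(u-im["cx"])/im["fx"]*d,(v-im["cy"])/im["fy"]*d,d],-1)
    return p@rot(im["orientation"]).T+np.array(im["position"])
E
python3 - <<'E'
from h import *
s=ctrl.get_state(); print({k:np.round(v,3) for k,v in s.items()})
out=[]
for n in("top","side"):
    im=ctrl.get_image(n); save(im,n+"0.png"); print(n,im["position"],im["orientation"],im["fx"])
    P=cloud(im)
    for t in("level_center","vial","bubble","deck_mark","knob_grip","knob","caster","tape","wrench","carton","pulley","jar"):
        try:
            r=ctrl.find_in(t,im); print(t,[(np.round(x["centre"],3).tolist(),round(x["score"],2)) for x in r[:3]])
        except Exception as e: print(t,e)
E
```

```text
pics
{'time': np.float64(0.0), 'joint_positions': array([-1.189,  0.322, -0.07 ,  1.452,  0.023,  1.371, -0.057]), 'qd': array([ 0.   ,  0.   , -0.003,  0.002, -0.   , -0.001,  0.   ]), 'joint_torque': array([ 1.0000e-03, -4.9131e+01, -4.0400e-01, -3.1253e+01, -6.4000e-02,
        4.4000e-02,  0.0000e+00]), 'position': array([0.234, 0.606, 0.221]), 'tool_rot': array([-5.740e-01, -3.088e+00,  3.000e-03]), 'ft_force': array([-0.029,  0.282,  0.334]), 'torque': array([ 0.023,  0.019, -0.006]), 'grip_force': np.float64(0.0), 'grip_width': np.float64(1.003)}
top [ 0.35138144 -0.02433816  1.29308579] [-2.1605466   2.15032568 -0.1268693 ] 474.6437149569685
level_center [([0.543, -0.188, 0.045], 0.87), ([0.3, 0.212, 0.041], 0.82)]
vial [([0.298, 0.214, 0.046], 0.79), ([0.541, -0.179, 0.042], 0.71)]
bubble []
deck_mark [([0.608, 0.196, 0.072], 0.89)]
knob_grip [([0.577, 0.048, 0.075], 0.56)]
knob [([0.578, 0.048, 0.071], 0.74)]
caster [([0.52, -0.426, 0.07], 0.63)]
tape [([0.391, -0.127, 0.06], 0.8)]
wrench [([0.747, -0.125, 0.01], 0.92)]
carton [([0.673, -0.381, 0.079], 0.67)]
pulley [([0.319, -0.403, 0.024], 0.56)]
jar [([0.362, 0.382, 0.076], 0.58)]
side [ 0.009675   -0.85359506  0.75965248] [-2.20292585  0.64075489 -0.30763963] 366.93606348772124
level_center [([0.293, 0.192, 0.036], 0.88), ([0.535, -0.194, 0.035], 0.76)]
vial [([0.292, 0.195, 0.035], 0.88), ([0.539, -0.19, 0.036], 0.64)]
bubble []
deck_mark [([0.606, 0.168, 0.066], 0.94)]
knob_grip [([0.573, 0.038, 0.088], 0.74)]
knob [([0.606, 0.165, 0.067], 0.27)]
caster [([0.505, -0.435, 0.067], 0.88)]
tape [([0.391, -0.145, 0.045], 0.94)]
wrench [([0.738, -0.132, 0.009], 0.75)]
carton [([0.654, -0.408, 0.074], 0.83), ([0.354, 0.368, 0.046], 0.24)]
pulley [([0.317, -0.419, 0.028], 0.59)]
jar [([0.356, 0.368, 0.045], 0.81), ([0.317, -0.416, 0.029], 0.68)]
```

View pics/top0.png

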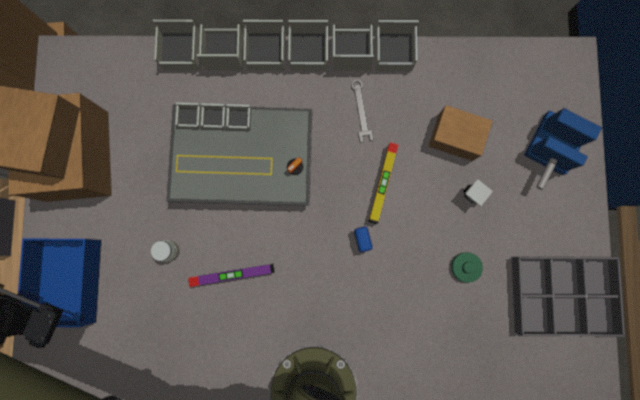

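```bash
cat >> h.py <<'E'
def seg(im,lo,hi,z0,z1,box):
    """HSV mask & height & world xy box -> rect in world xy: centre, size, long-axis angle deg"""
    P=cloud(im); h=cv2.cvtColor(im["frame"],cv2.COLOR_RGB2HSV)
    m=cv2.inRange(h,lo,hi)>0
    m&=(P[...,2]>z0)&(P[...,2]<z1)&(P[...,0]>box[0])&(P[...,0]<box[1])&(P[...,1]>box[2])&(P[...,1]<box[3])
    q=P[m]; (c,sz,a)=cv2.minAreaRect((q[:,:2]*1000).astype(np.float32))
    if sz[0]<sz[1]: a+=90
    return m,q,np.round(c,1),np.round(sz,1),round(a%180,1)
E
python3 - <<'E'
from h import *
im=ctrl.get_image("top"); save(im,"top1.png",None,1)
P=cloud(im)
for b in((0.42,0.68,-.32,-.06),(0.15,0.45,0.05,0.35)):
    m,q,c,s,a=seg(im,(20,90,90),(35,255,255),.03,.055,b); print("yellow",b,len(q),c,s,a,np.median(q[:,2]))
m,q,c,s,a=seg(im,(20,90,90),(35,255,255),.055,.1,(.45,.75,0.02,.4)); print("strip",len(q),c,s,a)
A=np.c_[q[:,:2],np.ones(len(q))]; print("plane",np.linalg.lstsq(A,q[:,2],rcond=None)[0])
m,q,c,s,a=seg(im,(5,120,120),(18,255,255),.05,.14,(.45,.75,-0.1,.2)); print("knob",len(q),c,s,a,np.median(q[:,2]))
for n in("top",):
  r=cv2.resize(im["frame"],None,fx=1,fy=1)
E
```

```text
yellow (0.42, 0.68, -0.32, -0.06) 509 [ 533.2 -180.4] [ 25.  189.5] 165.1 0.04294032500678813
yellow (0.15, 0.45, 0.05, 0.35) 0 [0. 0.] [0. 0.] 0.0 nan
strip 493 [584.5 237.8] [252.1  49.4] 88.7
plane [-0.00013753  0.03204527  0.06580253]
knob 70 [579.7  50.8] [13.3 41.9] 134.4 0.10676094333729036
  return _methods._mean(a, axis=axis, dtype=dtype,
  ret = ret.dtype.type(ret / rcount)
```

The top view shows two level-shaped bars. The yellow one is at pixel (384,183), with its red cap up at (393,148). The purple look-alike is at (231,275). Only the yellow one matches the task. The strip is at (224,165), the orange knob at (294,166) and the bins at (213,116). All the measurements agree: level top at z 0.043, shelf slope 32 mrad, and 187 mm from knob to strip.

Run:
```python
from h import *
im=ctrl.get_image("top"); save(im,"crop1.png",(330,120,440,250),4)
P=cloud(im); q=P[(P[...,2]>.034)&(P[...,2]<.05)&(P[...,0]>.41)&(P[...,0]<.66)&(P[...,1]>-.24)&(P[...,1]<-.12)]
print(cv2.minAreaRect((q[:,:2]*1000).astype(np.float32)))
```

```text
((545.597412109375, -183.78907775878906), (24.823535919189453, 221.21498107910156), 74.96699523925781)
```

View pics/crop1.png

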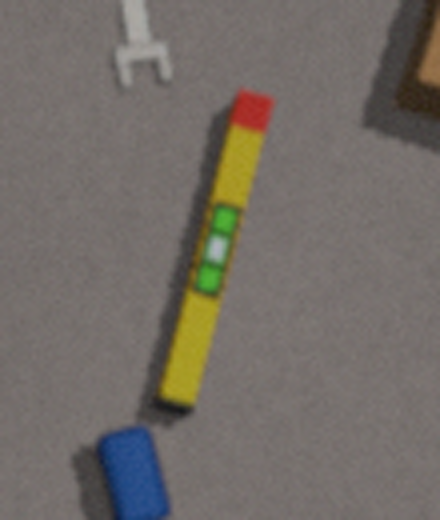

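>>> {"name": "move_arm", "arguments": {
  "increments": "20.5 -34 0 0 0 0.75 0;20.5 -34 0 0 0 0.75 0;20.5 -34 0 0 0 0.75 0;20.5 -34 0 0 0 0.75 0;20.5 -34 0 0 0 0.75 0;20.5 -34 0 0 0 0.75 0;20.5 -34 0 0 0 0.75 0;20.5 -34 0 0 0 0.75 0"
}}

```text
time: 2.07
position: [0.3985, 0.3328, 0.2229]
tool_rot: [0.411, 3.114, 0.001]
ft_force: [0.9, 0.2, 0.3]
grip_width: 1.001
grip_force: 0.0
```

The crop shows the yellow level: red cap at (253,110), green vial at (215,250) with its bubble centred, and black end at (175,405). The purple bar isn't in this crop. The full outline measures 221 x 25 mm, centred at (0.5456, -0.1838) with yaw -15°.

>>> {"name": "move_arm", "arguments": {
  "increments": "11.5 -40 0 0 0 0 0;11.5 -40 0 0 0 0 0;11.5 -40 0 0 0 0 0;11.5 -40 0 0 0 0 0;11.5 -40 0 0 0 0 0;11.5 -40 0 0 0 0 0;11.5 -40 0 0 0 0 0;11.5 -40 0 0 0 0 0"
}}

```text
time: 2.73
position: [0.49, 0.0125, 0.2231]
tool_rot: [0.412, 3.113, 0.002]
ft_force: [0.6, 0.1, 0.3]
grip_width: 0.998
grip_force: 0.0
```

>>> {"name": "move_arm", "arguments": {
  "increments": "11 -39.4 0 0 0 0 0;11 -39.4 0 0 0 0 0;11 -39.4 0 0 0 0 0;11 -39.4 0 0 0 0 0;11 -39.4 0 0 0 0 0;0 0 -40 0 0 0 0;0 0 -40 0 0 0 0;0 0 -40 0 0 0 0"
}}

```text
time: 3.4
position: [0.5454, -0.1837, 0.102]
tool_rot: [0.415, 3.111, -0.0]
ft_force: [0.0, 0.3, -0.9]
grip_width: 0.999
grip_force: 0.0
```

>>> {"name": "move_arm", "arguments": {
  "increments": "0 0 -30 0 0 0 0;0 0 -30 0 0 0 0;0 0 -20 0 0 0 0;0 0 -11 0 0 0 0;0 0 0 0 0 0 255;0 0 0 0 0 0 255;0 0 0 0 0 0 255;0 0 0 0 0 0 255",
  "grip_force": 25
}}

```text
time: 4.07
position: [0.5462, -0.1829, 0.0134]
tool_rot: [0.412, 3.111, 0.0]
ft_force: [0.7, -0.1, -0.2]
grip_width: 0.784
grip_force: 0.0
```

>>> {"name": "move_arm", "arguments": {
  "increments": "0 0 0 0 0 0 255;0 0 0 0 0 0 255;0 0 0 0 0 0 255;0 0 0 0 0 0 255;0 0 10 0 0 0 255;0 0 30 0 0 0 255;0 0 40 0 0 0 255;0 0 40 0 0 0 255"
}}

```text
time: 4.73
position: [0.5437, -0.1825, 0.1328]
tool_rot: [-0.413, -3.112, 0.001]
ft_force: [0.7, -0.1, 0.9]
grip_width: 0.174
grip_force: 0.0
```

The fingers close more slowly than I allowed for, so I lifted before they had hold. I'll reopen and check whether the level moved.

>>> {"name": "move_arm", "arguments": {
  "increments": "0 0 0 0 0 0 0;0 0 0 0 0 0 0;0 0 0 0 0 0 0;0 0 0 0 0 0 0;0 0 0 0 0 0 0;0 0 0 0 0 0 0;0 0 0 0 0 0 0;0 0 0 0 0 0 0"
}}

```text
time: 5.4
position: [0.5444, -0.1825, 0.131]
tool_rot: [-0.412, -3.113, 0.0]
ft_force: [-0.1, -0.2, -0.5]
grip_width: 0.694
grip_force: 0.0
```

Run:
```python
from h import *
print(ctrl.get_state()["grip_width"],ctrl.get_state()["position"])
im=ctrl.get_image("side"); save(im,"side1.png")
print([(x["centre"],x["score"]) for x in ctrl.find_in("level_center",im)])
im=ctrl.get_image("top"); P=cloud(im); h=cv2.cvtColor(im["frame"],cv2.COLOR_RGB2HSV)
b=(P[...,2]>.034)&(P[...,2]<.05)&(P[...,0]>.41)&(P[...,0]<.68)&(P[...,1]>-.3)&(P[...,1]<-.08)
for n,lo,hi in(("yellow",(20,90,90),(35,255,255)),("red",(0,140,90),(6,255,255))):
    q=P[b&(cv2.inRange(h,lo,hi)>0)]; print(n,len(q),q[:,:2].mean(0),cv2.minAreaRect((q[:,:2]*1000).astype(np.float32)))
```

```text
0.6935587952664178 [ 0.54437347 -0.18246155  0.13097648]
[([0.5346, -0.1929, 0.0315], 0.84), ([0.2966, 0.191, 0.0351], 0.81)]
yellow 0 [nan nan] ((0.0, 0.0), (0.0, 0.0), 0.0)
red 0 [nan nan] ((0.0, 0.0), (0.0, 0.0), 0.0)<stdin>:8: RuntimeWarning: Mean of empty slice.
  ret = um.true_divide(
```

View pics/side1.png

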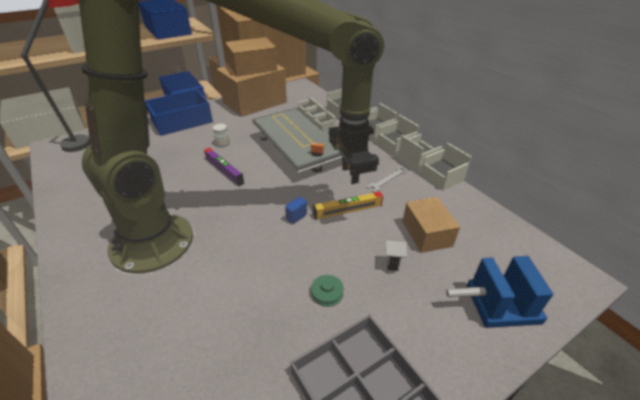

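The side view shows the level at (348,205), upright and unmoved: the network puts it within 1 mm of before. The purple bar at (223,165) is also untouched. I'll grasp again and wait longer for the fingers.

>>> {"name": "move_arm", "arguments": {
  "increments": "0 0 -35 0 0 0 0;0 0 -35 0 0 0 0;0 0 -35 0 0 0 0;0 0 -15 0 0 0 100;0 0 0 0 0 0 255;0 0 0 0 0 0 255;0 0 0 0 0 0 255;0 0 0 0 0 0 255"
}}

```text
time: 6.22
position: [0.5464, -0.183, 0.0136]
tool_rot: [0.412, 3.111, -0.0]
ft_force: [-0.2, 0.3, 0.7]
grip_width: 0.707
grip_force: 0.0
```

>>> {"name": "move_arm", "arguments": {
  "increments": "0 0 0 0 0 0 255;0 0 0 0 0 0 255;0 0 0 0 0 0 255;0 0 0 0 0 0 255;0 0 0 0 0 0 255;0 0 0 0 0 0 255;0 0 0 0 0 0 255;0 0 0 0 0 0 255"
}}

```text
time: 6.88
position: [0.5447, -0.1829, 0.0117]
tool_rot: [0.412, 3.114, -0.0]
ft_force: [-0.7, -1.2, 2.1]
grip_width: 0.272
grip_force: 25.0
```

>>> {"name": "move_arm", "arguments": {
  "increments": "0 0 40 0 0 0 255;0 0 40 0 0 0 255;0 0 40 0 0 0 255;0 0 40 0 0 0 255;3.6 38.2 0 0 0 -6.94 255;3.6 38.2 0 0 0 -6.94 255;3.6 38.2 0 0 0 -6.94 255;3.6 38.2 0 0 0 -6.94 255"
}}

```text
time: 7.55
position: [0.5577, -0.0374, 0.171]
tool_rot: [-1.112, -2.937, -0.001]
ft_force: [1.0, 0.1, -4.0]
grip_width: 0.275
grip_force: 25.0
```

>>> {"name": "move_arm", "arguments": {
  "increments": "3.6 38.2 0 0 0 -6.94 255;3.6 38.2 0 0 0 -6.94 255;3.6 38.2 0 0 0 -6.94 255;3.6 38.2 0 0 0 -6.94 255;3.6 38.2 0 0 0 -6.94 255;3.6 38.2 0 0 0 -6.94 255;3.6 38.2 0 0 0 -6.94 255;0 0 0 1.83 0 0 255"
}}

```text
time: 8.22
position: [0.5804, 0.2417, 0.1693]
tool_rot: [-2.179, -2.222, -0.038]
ft_force: [-0.8, 3.6, -3.7]
grip_width: 0.275
grip_force: 25.0
```

Run:
```python
from h import *
s=ctrl.get_state(); M=rot(s["tool_rot"])
print(s["grip_width"],s["position"],"yaw y",np.degrees(np.arctan2(M[1,1],M[0,1])),"z",M[:,2],s["joint_positions"][6])
im=ctrl.get_image("side"); save(im,"side2.png",(200,60,420,225),3.5)
```

```text
0.2749758926376428 [0.5804143 0.2416821 0.1692889] yaw y 1.147913766601878 z [-0.00365368  0.0379912  -0.99927139] -0.24355232710457306
```

View pics/side2.png

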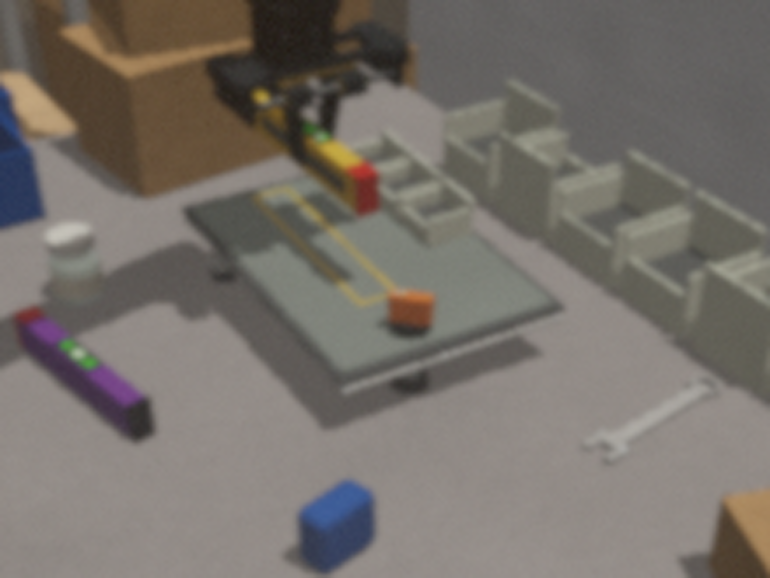

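The side crop shows the level held over the strip, with its red end at (362,188) towards the knob at (410,308). The bins and bystanders are untouched. I'll lower it.

>>> {"name": "move_arm", "arguments": {
  "increments": "0 0 -25 0 0 0 255;0 0 -25 0 0 0 255;0 0 -15 0 0 0 255;0 0 -8 0 0 0 255;0 0 0 0 0 0 255;0 0 0 0 0 0 255;0 0 -4 0 0 0 255;0 0 0 0 0 0 255"
}}

```text
time: 8.93
position: [0.5843, 0.2267, 0.0953]
tool_rot: [-2.194, -2.217, -0.038]
ft_force: [-0.5, 0.6, -3.3]
grip_width: 0.273
grip_force: 25.0
```

>>> {"name": "move_arm", "arguments": {
  "increments": "0 0 -1 0 0 0 255;0 0 -1 0 0 0 255;0 0 -1 0 0 0 255;0 0 -1 0 0 0 255;0 0 0 0 0 0 255;0 0 0 0 0 0 255;0 0 0 0 0 0 255;0 0 0 0 0 0 255"
}}

```text
time: 9.6
position: [0.5837, 0.2266, 0.0906]
tool_rot: [-2.194, -2.217, -0.036]
ft_force: [0.5, -0.8, -3.3]
grip_width: 0.27
grip_force: 25.0
```

>>> {"name": "move_arm", "arguments": {
  "increments": "0.5 11 0 0 0 0 255;0 0 -2 0 0 0 255;0 0 -1 0 0 0 255;0 0 -1 0 0 0 255;0 0 0 0 0 0 255;0 0 0 0 0 0 255;0 0 0 0 0 0 255;0 0 0 0 0 0 255"
}}

```text
time: 10.27
position: [0.5842, 0.2374, 0.0867]
tool_rot: [-2.194, -2.217, -0.036]
ft_force: [0.1, 0.5, -2.6]
grip_width: 0.275
grip_force: 25.0
```

>>> {"name": "move_arm", "arguments": {
  "increments": "0 0 -1 0 0 0 255;0 0 -0.5 0 0 0 255;0 0 0 0 0 0 255;0 0 0 0 0 0 255;0 0 0 0 0 0 255;0 0 0 0 0 0 255;0 0 0 0 0 0 255;0 0 0 0 0 0 255"
}}

```text
time: 10.93
position: [0.5842, 0.2376, 0.0851]
tool_rot: [-2.194, -2.217, -0.036]
ft_force: [-0.1, 0.1, -2.2]
grip_width: 0.274
grip_force: 25.0
```

>>> {"name": "move_arm", "arguments": {
  "increments": "0 0 -0.8 0 0 0 255;0 0 0 0 0 0 255;0 0 0 0 0 0 255;0 0 0 0 0 0 255;0 0 0 0 0 0 255;0 0 0 0 0 0 255;0 0 0 0 0 0 255;0 0 0 0 0 0 255"
}}

```text
time: 11.6
position: [0.5842, 0.2376, 0.0843]
tool_rot: [-2.194, -2.217, -0.036]
ft_force: [-0.6, 0.3, -2.9]
grip_width: 0.271
grip_force: 25.0
```

>>> {"name": "move_arm", "arguments": {
  "increments": "0 0 -0.7 0 0 0 255;0 0 0 0 0 0 255;0 0 0 0 0 0 255;0 0 -0.7 0 0 0 255;0 0 0 0 0 0 255;0 0 0 0 0 0 255;0 0 0 0 0 0 255;0 0 0 0 0 0 255"
}}

```text
time: 12.27
position: [0.5842, 0.2377, 0.0833]
tool_rot: [-2.194, -2.217, -0.036]
ft_force: [-2.4, -1.1, 2.8]
grip_width: 0.273
grip_force: 25.0
```

Contact: the force has changed sign. I'll release slowly, wait, then rise.

>>> {"name": "move_arm", "arguments": {
  "increments": "0 0 0 0 0 0 0;0 0 0 0 0 0 0;0 0 0 0 0 0 0;0 0 0 0 0 0 0;0 0 0 0 0 0 0;0 0 0 0 0 0 0;0 0 0 0 0 0 0;0 0 0 0 0 0 0"
}}

```text
time: 12.93
position: [0.5842, 0.2376, 0.0829]
tool_rot: [-2.194, -2.217, -0.036]
ft_force: [-0.6, 0.5, -0.8]
grip_width: 0.801
grip_force: 0.0
```

>>> {"name": "move_arm", "arguments": {
  "increments": "0 0 10 0 0 0 0;0 0 35 0 0 0 0;0 0 35 0 0 0 0;0 0 35 0 0 0 0;0 -38 0 0 0 6 0;0 -38 0 0 0 6 0;0 -38 0 0 0 6 0;0 -38 0 0 0 6 0"
}}

```text
time: 13.6
position: [0.5842, 0.084, 0.1992]
tool_rot: [-1.676, -2.627, -0.029]
ft_force: [0.2, -0.6, 0.3]
grip_width: 0.999
grip_force: 0.0
```

```bash
cat >> h.py <<'E'
def level(im):
    """level on the shelf: rectangle of points 30-55 mm above the deck plane, vial and bubble offsets along y (mm)"""
    P=cloud(im); h=cv2.cvtColor(im["frame"],cv2.COLOR_RGB2HSV)
    dz=P[...,2]-(.0658+.032*P[...,1]); b=(dz>.03)&(dz<.055)&(abs(P[...,0]-.5845)<.04)&(P[...,1]>.10)&(P[...,1]<.37)
    q=P[b]; print("rect",cv2.minAreaRect((q[:,:2]*1000).astype(np.float32)) if len(q) else None,len(q))
    g=P[b&(cv2.inRange(h,(40,80,60),(80,255,255))>0)]; w=P[b&(cv2.inRange(h,(0,0,130),(179,70,255))>0)]
    if len(g): print("green y",g[:,1].min(),g[:,1].max(),"n",len(g))
    if len(w): print("white y",w[:,1].mean(),len(w))
E
python3 - <<'E'
from h import *
s=ctrl.get_state(); M=rot(s["tool_rot"])
print(s["grip_width"],s["position"],"yaw y",np.degrees(np.arctan2(M[1,1],M[0,1])),"z",M[:,2],s["joint_positions"][6])
im=ctrl.get_image("top"); level(im); save(im,"top2.png",(160,95,320,215),5)
for b in [(.45,.75,-.02,.12)]:
    m,q,c,sz,a=seg(im,(5,120,120),(18,255,255),.05,.14,b); print("knob",len(q),c,sz,a)
E
```

```text
0.9992584037818089 [0.58421102 0.08399971 0.1992062 ] yaw y 24.93701914953408 z [-0.01146675  0.02968595 -0.9994935 ] 0.3871128769297229
rect ((583.53369140625, 276.4330749511719), (24.084440231323242, 142.12110900878906), 0.544900119304657) 567
green y 0.20820698033268542 0.26726452805951595 n 118
white y 0.25056181275938433 20
knob 1 [595.   42.1] [0. 0.] 0.0
```

View pics/top2.png

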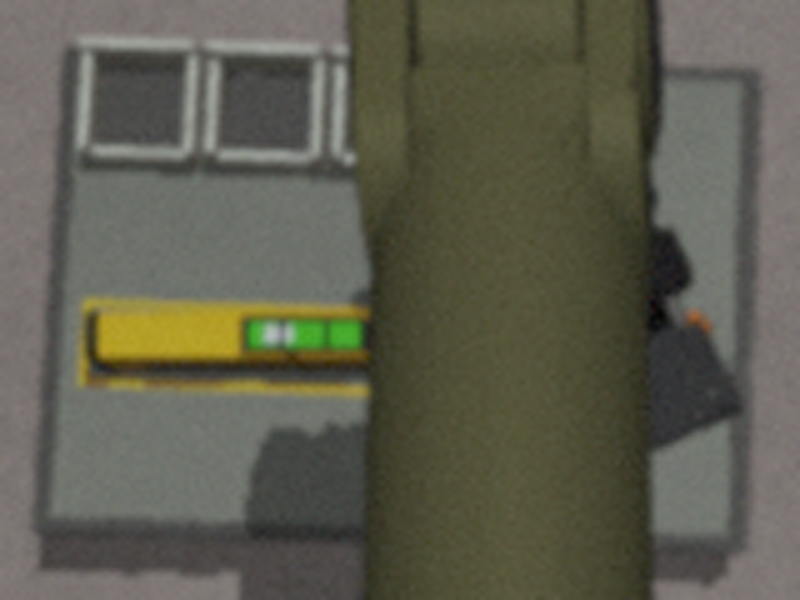

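The top crop shows the level inside the strip, with the vial at (305,333) and the bubble at (278,333), about 13 mm off towards the black end. That fits the 32 mrad slope. The arm hides the red half of the level and most of the knob. Next is the knob, for which I'll also straighten the tool.

>>> {"name": "move_arm", "arguments": {
  "increments": "-4.5 -33.2 0 -1.7 -0.66 0 0;0 0 0 0 0 6.5 0;0 0 0 0 0 6.5 0;0 0 0 0 0 6.5 0;0 0 -35 0 0 0 0;0 0 -35 0 0 0 0;0 0 -30 0 0 0 0;0 0 0 0 0 0 0"
}}

```text
time: 14.32
position: [0.5752, 0.0522, 0.0926]
tool_rot: [-1.222, -2.884, 0.011]
ft_force: [-0.9, -0.4, -0.8]
grip_width: 1.005
grip_force: 0.0
```

>>> {"name": "move_arm", "arguments": {
  "increments": "0 0 -10 0 0 0 0;0 0 -7 0 0 0 0;0 0 0 0 0 0 0;0 0 0 0 0 0 0;0 0 0 0 0 0 255;0 0 0 0 0 0 255;0 0 0 0 0 0 255;0 0 0 0 0 0 255",
  "grip_force": 30
}}

```text
time: 14.98
position: [0.58, 0.0525, 0.0814]
tool_rot: [-1.225, -2.893, 0.001]
ft_force: [-0.4, -0.9, 0.2]
grip_width: 0.782
grip_force: 0.0
```

>>> {"name": "move_arm", "arguments": {
  "increments": "0 0 0 0 0 0 255;0 0 0 0 0 0 255;0 0 0 0 0 0 255;0 0 0 0 0 0 255;0 0 0 0 0 0 255;0 0 0 0 0 0 255;0 0 0 0 0 0 255;0 0 0 0 0 0 255"
}}

```text
time: 15.65
position: [0.5795, 0.0522, 0.0809]
tool_rot: [-1.224, -2.892, 0.003]
ft_force: [-4.7, -3.7, 1.9]
grip_width: 0.169
grip_force: 4.1
```

Run:
```python
from h import *
s=ctrl.get_state(); M=rot(s["tool_rot"])
print(s["grip_width"],s["position"],"yaw y",np.degrees(np.arctan2(M[1,1],M[0,1])),"z",M[:,2],s["joint_positions"],s["torque"])
im=ctrl.get_image("top"); level(im)
```

```text
0.16916720839413416 [0.5794929  0.05224343 0.08087547] yaw y 44.1177690173628 z [-0.00156151 -0.00123932 -0.99999801] [-0.6088499   0.31844163  0.55660316  1.80548093 -0.1881676   1.07238216
  0.7859377 ] [-1.19641849  1.1730573   0.09101267]
rect ((584.0923461914062, 251.39678955078125), (24.086231231689453, 192.271240234375), 0.7127804160118103) 761
green y 0.20762614649750022 0.26730244950225235 n 115
white y 0.25068892003984006 22
```

>>> {"name": "move_arm", "arguments": {
  "increments": "0 0 0 0 0 0 255;0 0 0.4 0 0 -6 255;0 0 0.4 0 0 -6 255;0 0 0.4 0 0 -6 255;0 0 0.4 0 0 -6 255;0 0 0.4 0 0 -6 255;0 0 0.4 0 0 -6 255;0 0 0.4 0 0 -6 255"
}}

```text
time: 16.37
position: [0.58, 0.053, 0.0835]
tool_rot: [-2.185, -2.257, -0.0]
ft_force: [1.7, -0.1, -2.2]
grip_width: 0.16
grip_force: 30.0
```

```bash
cat > k.py <<'E'
from h import *
s=ctrl.get_state(); M=rot(s["tool_rot"])
print(s["grip_width"],s["position"],"yaw y",np.degrees(np.arctan2(M[1,1],M[0,1])),"q7",s["joint_positions"][6],s["ft_force"],s["torque"])
im=ctrl.get_image("top"); level(im)
E
python3 k.py
```

```text
0.1596425528609102 [0.58004251 0.05297617 0.08354144] yaw y 1.8571095855994142 q7 0.08889158899782929 [ 1.7218645  -0.06645008 -2.2007941 ] [ 0.10492147 -0.16999244  0.11629816]
rect ((583.3062744140625, 253.65611267089844), (24.4246826171875, 187.7184600830078), 0.6848284602165222) 748
green y 0.2104718786455545 0.2664680720601409 n 108
white y 0.24837425355561152 18
```

>>> {"name": "move_arm", "arguments": {
  "increments": "0 0 0.4 0 0 -6 255;0 0 0.4 0 0 -6 255;0 0 0.4 0 0 -6 255;0 0 0.4 0 0 -6 255;0 0 0.4 0 0 -6 255;0 0 0.4 0 0 -6 255;0 0 0.4 0 0 -6 255;0 0 0.4 0 0 -6 255"
}}

```text
time: 17.08
position: [0.5809, 0.0533, 0.0865]
tool_rot: [-2.912, -1.177, -0.004]
ft_force: [6.3, 1.1, -7.1]
grip_width: 0.163
grip_force: 30.0
```

>>> {"name": "move_arm", "arguments": {
  "increments": "0 0 0.4 0 0 -6 255;0 0 0.4 0 0 -6 255;0 0 0.4 0 0 -6 255;0 0 0.4 0 0 -6 255;0 0 0.4 0 0 -6 255;0 0 0 0 0 0 255;0 0 0 0 0 0 255;0 0 0 0 0 0 255"
}}

```text
time: 17.75
position: [0.5813, 0.0531, 0.0884]
tool_rot: [-3.117, -0.39, -0.006]
ft_force: [6.1, 1.3, -7.9]
grip_width: 0.159
grip_force: 30.0
```

>>> {"name": "move_arm", "arguments": {
  "increments": "0 0 0 0 0 0 255;0 0 0 0 0 0 255;0 0 0 0 0 0 255;0 0 0 0 0 0 255;0 0 0 0 0 0 255;0 0 0 0 0 0 255;0 0 0 0 0 0 255;0 0 0 0 0 0 255"
}}

```text
time: 18.42
position: [0.5813, 0.0531, 0.0884]
tool_rot: [-3.116, -0.39, -0.006]
ft_force: [5.9, 0.5, -8.5]
grip_width: 0.158
grip_force: 30.0
```

```bash
python3 k.py
```

```text
0.15796816244126732 [0.58128126 0.05313143 0.0884011 ] yaw y -75.75014102383318 q7 -1.1626980891055583 [ 5.92414661  0.53497331 -8.53038004] [ 0.18810527 -1.00057279 -0.17076986]
rect ((583.6196899414062, 260.1683654785156), (24.212648391723633, 179.40907287597656), 0.6539449095726013) 702
green y 0.20921414267124763 0.26857651979279096 n 105
white y 0.24317426065219955 26
```

>>> {"name": "move_arm", "arguments": {
  "increments": "0 0 0.2 0 0 -6 255;0 0 0.2 0 0 -6 255;0 0 0.2 0 0 -6 255;0 0 0.2 0 0 -6 255;0 0 0.2 0 0 -6 255;0 0 0.2 0 0 -6 255;0 0 0.2 0 0 -6 255;0 0 0 0 0 0 255"
}}

```text
time: 19.13
position: [0.5812, 0.0529, 0.0909]
tool_rot: [-3.047, 0.757, -0.006]
ft_force: [3.3, -0.1, 1.2]
grip_width: 0.161
grip_force: 30.0
```

>>> {"name": "move_arm", "arguments": {
  "increments": "0 0 0 0 0 0 255;0 0 0 0 0 0 255;0 0 0 0 0 0 255;0 0 0 0 0 0 255;0 0 0 0 0 0 255;0 0 0 0 0 0 255;0 0 0 0 0 0 255;0 0 0 0 0 0 255"
}}

```text
time: 19.8
position: [0.5812, 0.0529, 0.0909]
tool_rot: [-3.047, 0.751, -0.006]
ft_force: [6.7, 0.7, 0.0]
grip_width: 0.157
grip_force: 30.0
```

```bash
python3 k.py
python3 - <<'E'
from h import *
im=ctrl.get_image("top"); save(im,"top3.png",(185,145,265,185),10)
E
```

```text
0.1569210526017335 [0.58119391 0.05285075 0.09088437] yaw y -117.68994303095955 q7 -1.8120710606439416 [6.70605561 0.6991986  0.03205657] [ 0.12100159 -0.74988714 -0.06652785]
rect ((584.6015625, 264.1277160644531), (25.717227935791016, 173.1184844970703), 0.776824951171875) 671
green y 0.21196848656254166 0.2689546463689706 n 95
white y 0.23978049156125353 26
```

View pics/top3.png

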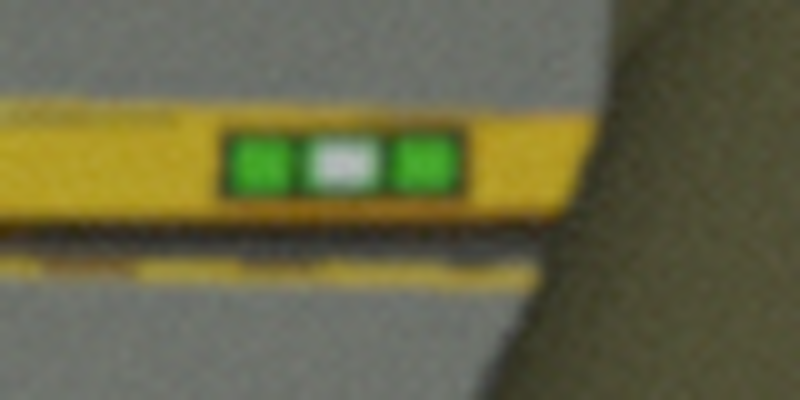

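The top crop shows the bubble at (345,165), centred between the black lines, with the vial running from x = 228 to 462. I'll release the knob and let it rest.

>>> {"name": "move_arm", "arguments": {
  "increments": "0 0 0 0 0 0 0;0 0 0 0 0 0 0;0 0 0 0 0 0 0;0 0 0 0 0 0 0;0 0 0 0 0 0 0;0 0 0 0 0 0 0;0 0 0 0 0 0 0;0 0 0 0 0 0 0"
}}

```text
time: 20.57
position: [0.5796, 0.0524, 0.0903]
tool_rot: [-3.048, 0.757, -0.0]
ft_force: [-0.3, -0.4, -0.3]
grip_width: 0.679
grip_force: 0.0
```

>>> {"name": "move_arm", "arguments": {
  "increments": "0 0 15 0 0 0 0;0 0 35 0 0 0 0;0 0 35 0 0 0 255;0 0 35 0 0 6 255;0 0 0 0 0 6 255;0 0 0 0 0 6 255;0 0 0 0 0 6 255;0 0 0 0 0 6 255"
}}

```text
time: 21.23
position: [0.58, 0.0521, 0.2118]
tool_rot: [-3.139, -0.065, -0.002]
ft_force: [1.1, -0.5, -0.1]
grip_width: 0.558
grip_force: 0.0
```

```bash
python3 k.py
python3 - <<'E'
from h import *
im=ctrl.get_image("top"); P=cloud(im); h=cv2.cvtColor(im["frame"],cv2.COLOR_RGB2HSV)
b=(abs(P[...,0]-.5845)<.008)&(P[...,1]>.27)&(P[...,1]<.33)&(P[...,2]>.1)&(P[...,2]<.14); print(np.median(P[b],0))
E
```

```text
0.5583107698605353 [0.57995191 0.05210326 0.21182104] yaw y -87.6137137787692 q7 -1.437498954965764 [ 1.06962404 -0.46561631 -0.09309261] [-0.01472417  0.18520459  0.00347869]
rect ((583.890625, 271.8128967285156), (24.488998413085938, 156.9813232421875), 0.12441898137331009) 617
green y 0.2120135005925236 0.2688581551240673 n 97
white y 0.2403675917987251 27
[0.58445035 0.29887487 0.11739956]
```

>>> {"name": "move_arm", "arguments": {
  "increments": "0.6 35.4 0 0 0 4 255;0.6 35.4 0 0 0 4 255;0.6 35.4 0 0 0 4 255;0.6 35.4 0 0 0 4 255;0.6 35.4 0 0 0 0 255;0.6 35.4 0 0 0 0 255;0.6 35.4 0 0 0 0 255;0 0 0 0 0 0 255"
}}

```text
time: 22.0
position: [0.5815, 0.311, 0.2096]
tool_rot: [-3.095, -0.508, 0.001]
ft_force: [-1.3, 1.6, -1.3]
grip_width: 0.005
grip_force: 0.0
```

>>> {"name": "move_arm", "arguments": {
  "increments": "0 0 -35 0 0 0 255;0 0 -30 0 0 0 255;0 0 -15 0 0 0 255;0 0 -6 0 0 0 255;0 0 0 0 0 0 255;0 0 0 0 0 0 255;0 0 0 0 0 0 255;0 0 0 0 0 0 255"
}}

```text
time: 22.67
position: [0.5849, 0.3004, 0.1261]
tool_rot: [-3.1, -0.493, -0.004]
ft_force: [0.9, 0.3, 0.0]
grip_width: 0.003
grip_force: 0.0
```

Well placed, about 8 mm above the top. I'll go down gently to contact.

>>> {"name": "move_arm", "arguments": {
  "increments": "0 0 -3 0 0 0 255;0 0 -2 0 0 0 255;0 0 -1 0 0 0 255;0 0 0 0 0 0 255;0 0 -0.7 0 0 0 255;0 0 0 0 0 0 255;0 0 0 0 0 0 255;0 0 0 0 0 0 255"
}}

```text
time: 23.33
position: [0.5839, 0.3002, 0.1176]
tool_rot: [-3.101, -0.494, 0.0]
ft_force: [0.3, -0.4, 0.8]
grip_width: 0.006
grip_force: 0.1
```

>>> {"name": "move_arm", "arguments": {
  "increments": "0 0 -0.5 0 0 0 255;0 0 0 0 0 0 255;0 0 0 0 0 0 255;0 0 0 0 0 0 255;0 0 0 0 0 0 255;0 0 0 0 0 0 255;0 0 0 0 0 0 255;0 0 0 0 0 0 255"
}}

```text
time: 24.0
position: [0.5839, 0.3002, 0.1176]
tool_rot: [-3.101, -0.494, -0.0]
ft_force: [-2.2, 0.5, 5.4]
grip_width: 0.006
grip_force: 2.7
```

>>> {"name": "move_arm", "arguments": {
  "increments": "0 0 -0.5 0 0 0 255;0 0 0 0 0 0 255;0 0 0 0 0 0 255;0 0 -0.4 0 0 0 255;0 0 0 0 0 0 255;0 0 0 0 0 0 255;0 0 0 0 0 0 255;0 0 0 0 0 0 255"
}}

```text
time: 24.67
position: [0.5841, 0.3002, 0.1176]
tool_rot: [-3.1, -0.494, -0.0]
ft_force: [-3.4, -0.6, 9.3]
grip_width: 0.003
grip_force: 4.8
```

>>> {"name": "move_arm", "arguments": {
  "increments": "0 0 0 0 0 0 255;0 0 0 0 0 0 255;0 0 0 0 0 0 255;0 0 0 0 0 0 255;0 0 0 0 0 0 255;0 0 0 0 0 0 255;0 0 0 0 0 0 255;0 0 0 0 0 0 255"
}}

```text
time: 25.33
position: [0.584, 0.3002, 0.1175]
tool_rot: [-3.1, -0.494, -0.0]
ft_force: [-2.5, -0.7, 9.7]
grip_width: 0.006
grip_force: 4.8
```

```bash
python3 k.py
python3 - <<'E'
from h import *
im=ctrl.get_image("side"); save(im,"side3.png",(230,90,350,180),6)
im=ctrl.get_image("top"); save(im,"top4.png",(185,145,265,185),10)
E
```

```text
0.005502103847615739 [0.5840363  0.3002161  0.11754735] yaw y -71.89117525306706 q7 -1.4678287569847015 [-2.45936908 -0.73631339  9.7374191 ] [-0.36694383  0.94953836 -0.00885873]
rect ((585.316650390625, 207.9737548828125), (25.40212631225586, 156.29087829589844), 0.8629895448684692) 570
green y 0.21228602815373068 0.2673213133079607 n 85
white y 0.23837610832722556 5
```

View pics/side3.png

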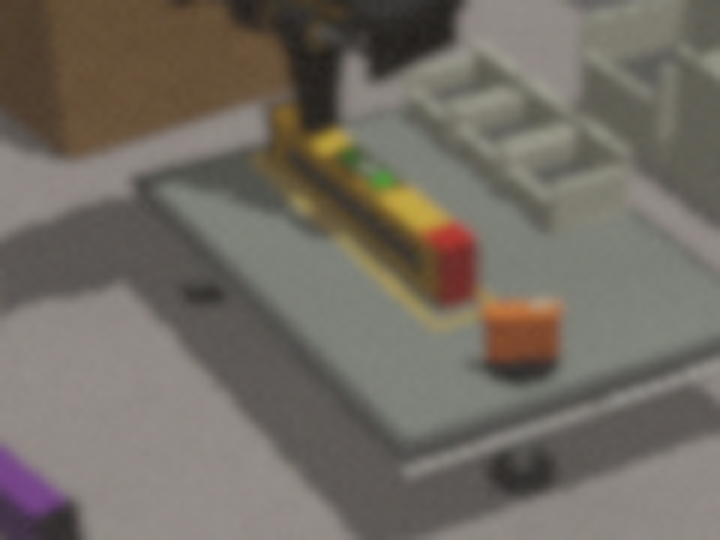

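View pics/top4.png

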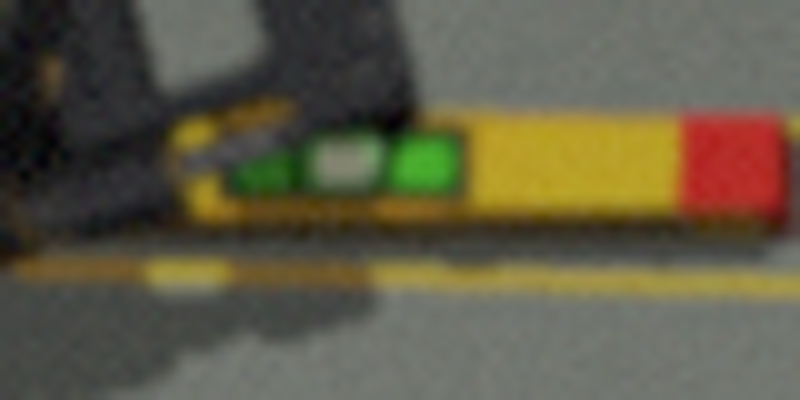

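Both views show the fingertip on the black half of the level, which lies flat in the strip. The bubble at (347,163) is centred in the vial (228 to 462). The press is a steady 9.7 N, so I'll hand in.

```bash
python3 -c "
from bench import ctrl
print(ctrl.close_job())"
```

```text
the job is handed in; nothing more can be done
None
```

I handed the job in at about 25 s: the level lies in the marked strip, the knob has brought the bubble to centre, and the gripper is pressing the level down with about 10 N; the hand-in gave no verdict, and my first grasp missed without moving the level.

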